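# Hold a sagging chassis panel square

### The arm

A 6-joint arm with a two-finger parallel gripper is mounted at the origin on the work surface; the furniture and walls round the work are solid. World frame = base frame: x ahead of the robot, y to its left, z up, the work surface at z = 0. Lengths are in mm, angles in rad, forces in N, time in s.
With the tool pointing down it reaches from about 400 to 925 mm from the base axis. Payload 12.5 kg.
Tool frame: the origin (TCP) lies on the centre line of the jaws, within the pads' length; the fingertips stand 25 mm ahead of it and the grasp point (between the pads) lies 6 mm ahead of it; z points along the fingers, y is the line along which they close (so a half turn about z gives the same grasp; the last joint's range is limited). The gripper opens to 95 mm and grips with 3 to 60 N. Pads are 20 mm wide; open, the fingers measure 119 mm over their backs; the gripper's body (75 mm by 180 mm) begins 59 mm behind the grasp point.
Start: joints at [0.67, 0.491, 1.559, -0, 1.092, -0.106], TCP at [446.072, 437.795, 239.661] pointing down, gripper open.
Joint ranges: [-3.1, 3.1], [-0.84, 2.19], [0.05, 2.79], [-1.13, 4.28], [0.06, 2.93], [-2.69, 2.69]. Speed limits (rad/s): [2.22, 2.22, 2.79, 3.14, 3.14, 3.14].

### API

Orientations are given as a unit quaternion [x, y, z, w].
In Python, from bench import status, cams, job gives the robot as it stands.
- The arm moves only by the tool arm_command, never from a script. Its argument "motion" is a list that holds one entry, the list of rows, each a list of 7 numbers: the shift along the world's x, y, z as a fraction of full scale, then the turn, a rotation vector about the world's x, y, z as a fraction of full scale, then the closure, from 0 (fully open) to 1 (shut). A call has 1 to 8 rows; each row is the pose to reach, as a shift and turn from the pose commanded when the call began; what a row does not reach only later rows make up. Full scale, the value 1, is 0.08 m for a shift and 45 degrees for a turn. A row lasts 1/12 s, in which the tool goes at most 41.7 mm and 7.16 degrees, less where a joint would pass 70% of its speed; a pose out of reach is approached as far as the arm can. A call with a number of a shift or a turn outside -1 to 1 is refused whole. A call with a gripper value outside its range is refused whole. The fingers move at their own pace and stop on an object; "grip_force" is the grip in N (left out, the last holds). Time passes only in rows, so rows that repeat a pose let the fingers close. It gives the time, the measured TCP pose, the force, the opening and the grip force at its end, in the units of the state.
- status.read_state(): the state, without advancing time (a new reading comes with each control period).
- cams.read_camera(name): name is "scene" or "top" or "wrist"; returns a dict with "color" (480x640x3 uint8, red, green, blue), "z_map" (480x640 float32, mm along the optical axis (not along the pixel's ray), 0 where there is no reading), "fov_y" (degrees; the focal length in pixels is half the picture's height over the tangent of half this angle, whatever the lens; pixels are square), "cx", "cy" (the principal point, pixels), "rvec" (rotation vector, rad) and "tvec" (3), from world to camera coordinates, as OpenCV has them. Camera axes: x right, y down, z forward; pixel columns grow to the right and rows downward; lengths in mm; the calibration is good to about 2 mm. A picture is of the moment at which its call begins.
- job.job_done(): hands the job in; it is judged then, once.
Trained networks look in a picture, given as the dict that the camera call returned (one of the last four; its "shot" number tells which), for a name from the list of things; names that differ only in an ending like _2 or _b are one class to them, and where a whole thing is asked for, a point or a joint stands for the part that bears it (a point fixed in the world has none). Each returns a list of dicts, best first, with "p" (0 to 1); they miss things now and then, are a little off and sometimes report something else, mostly with a low value. They report only what shows in the picture. A call takes as long as a camera call.
- cams.cut_out(picture, target): "region" (480x640 bool, what is visible of it) and "at" ([column, row] in pixels, amid what is visible of it).
The state is a dict: "clock": time; "qpos": joint angles; "qvel": joint speeds; "joint_torque": joint torques, N m; "eef_pos": TCP position; "eef_rot": TCP orientation; "wrist_force": force on the tool from outside, world axes, zero at the start; "ft_torque": the same for the moment, N m; "finger_gap": opening from 0.0 (shut) to 1.0 (fully open); "grip_force": force on a finger pad.
Only numpy, scipy, OpenCV 4.12 (cv2) and the standard library are available. Lean on these libraries where they do the work, as an engineer would, in place of code of your own. Each camera call takes 0.05 s, during which the arm holds its last target. There are 200 camera calls.

### The job

The rear panel of the aluminium instrument chassis hangs on slack screws and its transformer has pulled it inwards. Pick up the steel engineer's square, set its foot flat on the chassis floor beside the transformer and press it into the corner until foot and floor touch, the back of the square lies flush against the panel right down to the corner, and the panel stands square to the floor. Finish while still gripping the square and pressing it there, so that the screws can be tightened: do not let go, let only the square touch the panel, and leave the circuit board, screwdriver, screw tin and bottle alone.

Things in the scene. Friction and masses are not known exactly. Their poses are not given: they have to be found in the camera images.
- square_grip (a point): Where to grip the L-shaped steel square (0.3 to 0.6 kg), which stands on the mat: middle of its upright limb, 85 mm above its underside. Limb 30 mm (x) by 12 mm (y), top 30 mm above this point. Below it a foot 20 mm high runs back along -x on a flange 5 mm high, 28 mm wide (y), from 15 mm ahead of this point to 75 mm behind it. x points to the flat back face that goes against the panel, z up.
- square_heel (a point): Heel of the square, the edge that goes into the corner: middle of its lower back edge, 15 mm ahead (x) of and 85 mm below square_grip; same axes.
- corner (a point): Point on the chassis's inner corner line (floor's top face, 16 mm above the mat, meets the upright panel's inner face), middle of the panel's free stretch. x: level, out through the panel; y: along it to the transformer; z up. Free floor 150 mm back along -x and 40 mm to either side; then a side flange 19 mm high at -y, at +y the transformer, 51 mm deep, 14 to 60 mm above the floor.
- panel_lean (a joint): Angle of the rear panel about the corner line, rad: 0 is square to the floor, positive leans inwards (top towards -x of corner), negative outwards; range -0.10 to 0.14. The transformer's weight pulls it inwards: about 2 N at its top edge pushes it upright.
- rear_panel: Aluminium rear panel, 180 mm long, 70 mm high above the floor, 3 mm thick. Origin on the corner line in the middle of its length, 36 mm along +y from corner; x out through the panel, y along it.
- chassis: Aluminium chassis, 180 mm wide, 150 mm deep, open at the front; it does not move. Origin on the mat below the middle of the corner line; axes as corner.
- board: Circuit board, 50 x 70 mm (x, y), 14 mm high, fixed on stand-offs on the chassis floor behind the transformer, its origin 4 mm above the floor, its top about 18 mm above the floor; not to be touched.
- screwdriver: Precision screwdriver lying on the mat, 177 mm long, 15 mm thick; origin at mid-length on the mat; bystander.
- screw_tin: Round tin with screws, 68 mm across, 20 mm high; origin under its centre; bystander.
- cleaner_bottle: Plastic dropper bottle, 48 mm across, 132 mm high, on the mat; origin under its centre; bystander.

How it is judged:
By the outcome, as a careful person would: the job done as asked, in the order asked, and still so for the second after the job is handed in, while the arm keeps its last pose, push and grip.
It also fails if it takes over 48 s, if anything falls off the work surface, if the arm or the gripper's body presses on something with over 40 N, if the wrist force passes 120 N, or if a joint passes its speed limit or range.

## Working session

There is one attempt and no reset: what is moved stays moved. The work goes in short steps, Python scripts to look and compute and a tool call to move; the robot and the scene stay as the last step left them, time stands still between calls to the robot, and variables do not carry over. Pictures are saved under pics/ and viewed, at most 10 in all, crops included, and the job is handed in when it is done.

Besides the shell and the picture viewer there is one more tool, called after "Emit:" by a JSON object that holds its "method" and its "body". arm_command: Moves the arm, as the interface text tells. Shift numbers are shares of 0.08 m and turn numbers shares of 45 degrees, none past 1 either way. Its arguments: {"type":"object","properties":{"motion":{"type":"array"},"grip_force":{"type":"number"}},"required":["motion"]}

```bash
mkdir -p pics; cat > h.py <<'E'
import numpy as np, cv2
from bench import status, cams, job
def cloud(p):
    f=240/np.tan(np.radians(p["fov_y"])/2)
    z=p["z_map"].astype(float); v,u=np.mgrid[:480,:640]
    c=np.dstack([(u-p["cx"])*z/f,(v-p["cy"])*z/f,z])
    R=cv2.Rodrigues(np.array(p["rvec"],float))[0]
    w=(c-np.array(p["tvec"],float).ravel())@R
    w[z==0]=np.nan
    return w
def save(p,n): cv2.imwrite("pics/"+n,p["color"][:,:,::-1])
E
python3 - <<'E'
from h import *
np.set_printoptions(precision=1,suppress=True)
for n in ["scene","top"]:
    p=cams.read_camera(n); save(p,n+"1.png"); w=cloud(p)
    for t in ["square_grip","rear_panel","chassis","board","screwdriver","screw_tin","cleaner_bottle"]:
        for d in cams.cut_out(p,t)[:1]:
            q=w[d["region"]]; q=q[~np.isnan(q[:,0])]
            r=cv2.minAreaRect(q[:,:2].astype(np.float32)) if len(q)>3 else 0
            print(n,t,round(d["p"],2),d["at"],len(q),np.percentile(q,[2,50,98],axis=0).ravel() if len(q) else'',r)
    np.save(n+"1.npy",w)
s=status.read_state();print(s)
E
```

```text
scene square_grip 0.89 [420.3, 263.8] 1158 [ 424.7 -237.6   -1.4  482.1 -223.8   21.2  513.1 -189.7  115.2] ((785.15380859375, -149.0804443359375), (734.9412841796875, 70.98694610595703), 11.718831062316895)
scene rear_panel 0.6 [214.6, 186.4] 1822 [442.7 147.5  15.1 477.  250.8  64.2 499.  308.7  86.7] ((738.3995361328125, 537.5604248046875), (1175.1663818359375, 126.75299072265625), 49.02740478515625)
scene chassis 0.92 [205.1, 209.5] 6223 [337.5 145.4  11.  432.  240.6  17.3 493.5 332.6  84.8] ((412.5735168457031, 213.4790802001953), (276.8661193847656, 155.42347717285156), 79.83269500732422)
scene board 0.65 [173.6, 212.3] 600 [365.2 258.1  18.1 391.4 290.   24.1 419.3 328.2  32.9] ((394.4488830566406, 295.87725830078125), (80.79914855957031, 55.94461441040039), 78.11119079589844)
scene screwdriver 0.82 [338.9, 236.2] 318 [ 495.7 -127.7   -2.4  503.2  -37.8    9.1  519.    16.9   15.5] ((510.171630859375, -58.09111022949219), (26.46819496154785, 158.38955688476562), 2.53690505027771)
scene screw_tin 0.67 [480.8, 295.3] 724 [ 440.9 -369.9   -1.7  485.1 -333.8    4.4  502.4 -309.3 
[... 1210 characters left out ...]
(510.9200439453125, -45.779296875), (17.161529541015625, 131.40696716308594), 5.297351360321045)
top screw_tin 0.95 [450.1, 224.0] 563 [ 442.  -374.4   -5.5  472.  -344.1    3.1  503.4 -312.    21.5] ((472.26971435546875, -342.8555908203125), (66.82331848144531, 67.86880493164062), 18.659114837646484)
{'clock': 0.8, 'qpos': array([ 0.7,  0.5,  1.6,  0. ,  1.1, -0.1]), 'qvel': array([ 0., -0., -0., -0.,  0.,  0.]), 'joint_torque': array([  0. , -61.2, -25.8,   0.1,   0. ,  -0. ]), 'eef_pos': array([446.1, 437.8, 239.7]), 'eef_rot': array([0.4, 0.9, 0. , 0. ]), 'wrist_force': array([-0.5, -1.5, -0.4]), 'ft_torque': array([-0. , -0.1,  0. ]), 'grip_force': 0.0, 'finger_gap': 1.0004797330289754}
```

View pics/scene1.png

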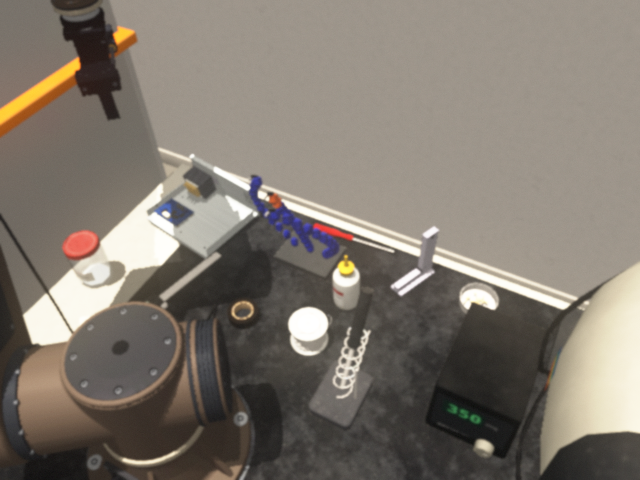

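View pics/top1.png

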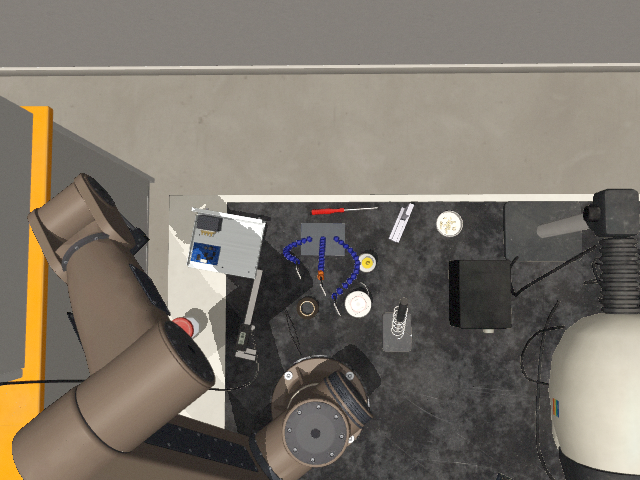

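```bash
python3 - <<'E'
from h import *
np.set_printoptions(precision=2,suppress=True)
print(status.read_state()["eef_rot"])
w=np.load("top1.npy"); q=w.reshape(-1,3)
m=(q[:,0]>410)&(q[:,0]<530)&(q[:,1]>-250)&(q[:,1]<-170)
for lo,hi in[(100,125),(12,30)]:
    a=q[m&(q[:,2]>lo)&(q[:,2]<hi)]; print(lo,len(a),a.mean(0),cv2.minAreaRect(a[:,:2].astype(np.float32)))
w=np.load("scene1.npy"); q=w.reshape(-1,3)
m=(q[:,0]>410)&(q[:,0]<530)&(q[:,1]>-250)&(q[:,1]<-170)
a=q[m&(q[:,2]>60)&(q[:,2]<125)]; print(len(a),a.mean(0),cv2.minAreaRect(a[:,:2].astype(np.float32)))
for n in["top","scene"]:
    q=np.load(n+"1.npy").reshape(-1,3)
    m=(q[:,0]>300)&(q[:,0]<550)&(q[:,1]>120)&(q[:,1]<350)
    a=q[m&(q[:,2]>80)&(q[:,2]<95)]; print(n,len(a),cv2.fitLine(a[:,:2].astype(np.float32),cv2.DIST_HUBER,0,.01,.01).ravel(),a.min(0),a.max(0))
    a=q[m&(q[:,2]>10)]; print(cv2.minAreaRect(a[:,:2].astype(np.float32)))
E
```

```text
[0.39 0.92 0.   0.  ]
100 66 [ 497.59 -226.74  113.6 ] ((498.119873046875, -227.20474243164062), (11.95510482788086, 29.506750106811523), 66.60086059570312)
12 122 [ 458.3  -209.91   19.9 ] ((463.8293762207031, -209.90609741210938), (23.08878517150879, 76.638427734375), 61.655799865722656)
376 [ 490.6  -227.26   93.13] ((494.67822265625, -226.5077362060547), (14.163057327270508, 32.90557861328125), 69.0784683227539)
top 265 [  0.17   0.99 487.65 224.65] [467.5  136.93  80.09] [505.72 312.69  93.93]
((400.70037841796875, 248.34767150878906), (209.28846740722656, 218.5135040283203), 84.79328918457031)
scene 331 [  0.18   0.98 484.52 229.24] [465.29 148.75  80.06] [504.34 315.2   88.97]
((416.6285095214844, 246.50315856933594), (200.11766052246094, 159.76832580566406), 79.38153839111328)
```

The scene view shows the chassis at (205,205) with its panel along the upper right. The square is at (420,265), with blue hoses and a helping-hand arm in between. The top view shows the square at (400,225), its foot pointing towards the robot. I'll check obstacle heights and move over the chassis first.

```bash
python3 - <<'E'
from h import *
for n in["top","scene"]:
    q=np.load(n+"1.npy").reshape(-1,3); q=q[~np.isnan(q[:,0])]
    for y in range(-280,340,40):
        r=[]
        for x in range(340,560,40):
            a=q[(abs(q[:,0]-x)<20)&(abs(q[:,1]-y)<20)]; r.append(int(np.percentile(a[:,2],99.5)) if len(a)>5 else None)
        print(n,y,r)
E
```

```text
top -280 [8, 8, 8, 8, 8, 5]
top -240 [9, 7, 8, 21, 120, 4]
top -200 [7, 8, 26, 29, 114, 6]
top -160 [77, 81, 7, 7, 10, 6]
top -120 [172, 158, 7, 7, 10, 6]
top -80 [229, 171, 99, 21, 14, 6]
top -40 [195, 180, 65, 23, 19, 6]
top 0 [271, 206, 121, 24, 18, 8]
top 40 [272, 251, 116, 23, 7, 8]
top 80 [7, 213, 155, 7, 8, 6]
top 120 [9, 7, 9, 85, 8, 7]
top 160 [36, 38, 38, 90, 88, 5]
top 200 [21, 24, 24, 92, 92, 4]
top 240 [650, 28, 26, 77, 89, 5]
top 280 [658, 614, 52, 77, 91, 4]
top 320 [653, 620, 576, 72, 89, 3]
scene -280 [3, 3, 3, 3, 3, 2]
scene -240 [3, 2, 3, 102, 116, 2]
scene -200 [3, 3, 21, 23, 114, 2]
scene -160 [75, 79, 2, 3, 6, 2]
scene -120 [171, 156, 2, 2, 7, 1]
scene -80 [226, 155, 77, 18, 11, 2]
scene -40 [3, 18, 62, 18, 14, 2]
scene 0 [265, 191, 98, 19, 16, 3]
scene 40 [270, 244, 108, 18, 8, 2]
scene 80 [3, 205, 139, 2, 3, 2]
scene 120 [3, 2, 2, 27, 2, 0]
scene 160 [35, 34, 35, 86, 84, 2]
scene 200 [18, 18, 18, 86, 88, None]
scene 240 [18, 25, 25, 73, 88, None]
scene 280 [18, 33, 58, 75, 88, None]
scene 320 [17, 35, 35, 72, 87, None]
```

Emit:
{"method": "arm_command", "body": {"motion": [[[-0.1,-0.5,0,0,0,0,0],[-0.2,-1,0,0,0,0,0],[-0.2,-1,0,0,0,0,0]]]}}

```text
clock: 1.05
eef_pos: [428.2, 353.2, 239.4]
eef_rot: [0.388, 0.922, -0.002, -0.001]
wrist_force: [0.9, 0.9, -0.6]
finger_gap: 1.0
grip_force: 0.0
```

Emit:
{"method": "arm_command", "body": {"motion": [[[-0.1,-0.5,0,0,0,0.15,0],[-0.2,-1,0,0,0,0.3,0],[-0.2,-1,0,0,0,0.5,0],[-0.2,-1,0,0,0,0.5,0]]]}}

```text
clock: 1.38
eef_pos: [414.0, 276.3, 240.2]
eef_rot: [0.197, 0.98, 0.0, 0.0]
wrist_force: [-0.9, 0.3, -0.2]
finger_gap: 0.998
grip_force: 0.0
```

```bash
python3 - <<'E'
from h import *
np.set_printoptions(precision=2,suppress=True)
p=cams.read_camera("wrist"); save(p,"w1.png"); w=cloud(p); np.save("w1.npy",w)
R=cv2.Rodrigues(np.array(p["rvec"],float))[0]; print("cam",-R.T@np.array(p["tvec"]).ravel(),R[2])
for t in ["corner","rear_panel","chassis","board"]:
    for d in cams.cut_out(p,t)[:1]:
        q=w[d["region"]];q=q[~np.isnan(q[:,0])]
        print(t,d["p"],d["at"],len(q),np.percentile(q,[2,50,98],axis=0).ravel())
E
```

```text
cam [348.12 304.59 384.75] [ 0.24 -0.1  -0.97]
rear_panel 0.61 [334.4, 294.3] 6411 [443.03 155.07  14.93 479.2  270.07  69.62 502.37 314.74  86.04]
chassis 0.59 [293.4, 234.2] 27432 [340.1  155.32  13.8  421.85 245.45  15.94 496.44 331.46  85.08]
```

View pics/w1.png

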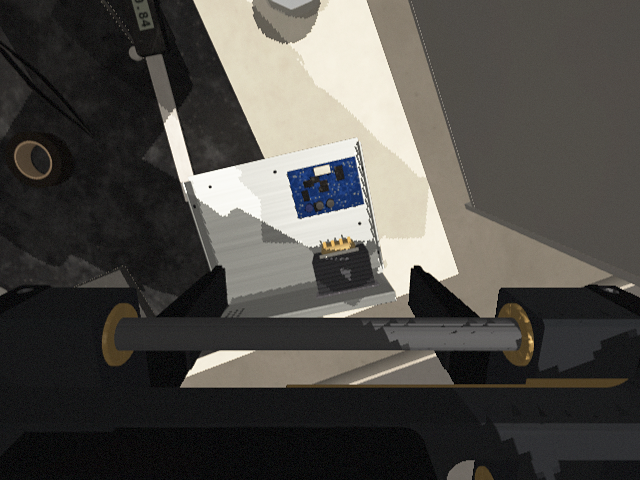

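The wrist view shows the whole chassis: board at (325,188), transformer at (343,268), and the leaning panel's inner face along rows 290–310 between columns 230 and 390. I'll fit planes to the floor and panel.

```bash
python3 - <<'E'
from h import *
np.set_printoptions(precision=3,suppress=True)
a0=np.radians(-10); 
q=np.load("w1.npy").reshape(-1,3); q=q[~np.isnan(q[:,0])]
q=q[(q[:,0]>320)&(q[:,0]<530)&(q[:,1]>120)&(q[:,1]<345)]
f=q[(q[:,2]>10)&(q[:,2]<22)&(q[:,0]<440)]; zf=np.median(f[:,2]); print("floor",zf)
# rotate to approx chassis frame
ex=np.array([np.cos(a0),np.sin(a0)]); ey=np.array([-ex[1],ex[0]])
s=q[:,:2]@ex; t=q[:,:2]@ey; z=q[:,2]
print("extent of z>10: t",np.percentile(t[z>12],[.3,1,50,99,99.7]),"s",np.percentile(s[z>12],[.3,1,50,99,99.7]))
top=z>78; print("top pts",top.sum(), np.polyfit(t[top],s[top],1), np.percentile(t[top],[1,99]))
# inner face: points with z between floor+8 and floor+64, excluding transformer: view s profile per t
for t0 in range(220,400,10):
    m=(abs(t-t0)<5)
    o=[]
    for zz in (28,38,48,58,68,78):
        k=m&(abs(z-zz)<5)&(s>380); o.append((int(k.sum()),round(float(np.median(s[k])),1)) if k.sum()>3 else None)
    print(t0,o)
k=(z>24)&(z<82)&(s>400)&(t>235)&(t<290)
if k.sum()>20:
    A=np.c_[t[k],z[k]-zf,np.ones(k.sum())]; b=s[k]
    for _ in range(5):
        c=np.linalg.lstsq(A,b,rcond=None)[0]; r=b-A@c; g=abs(r)<2.5*np.median(abs(r))+.3; A,b=A[g],b[g]
    print("plane s=c0 t+c1 h+c2",c,len(b),r.std())
E
```

```text
floor 15.287476770141076
extent of z>10: t [222.783 227.455 341.919 409.003 410.551] s [295.011 300.043 337.116 439.12  441.614]
top pts 103346 [  0.266 245.861] [282.855 409.432]
220 [(53, 387.5), (24, 387.9), (4, 438.0), None, None, None]
230 [(18, 440.9), (26, 439.4), (24, 437.9), (12, 437.0), None, None]
240 [(21, 440.8), (24, 439.5), (25, 437.9), (25, 436.8), None, None]
250 [(22, 440.6), (23, 439.4), (23, 438.0), (29, 436.7), (17, 435.6), None]
260 [(20, 441.0), (25, 439.5), (26, 438.0), (27, 436.8), (30, 435.3), None]
270 [(22, 440.9), (24, 439.5), (26, 438.1), (28, 436.7), (28, 435.4), (23, 434.1)]
280 [(19, 440.8), (25, 439.5), (26, 438.0), (27, 436.7), (29, 435.4), (33, 434.0)]
290 [(18, 440.9), (25, 439.4), (27, 438.0), (28, 436.7), (32, 435.3), (31, 434.1)]
300 [(22, 441.2), (22, 439.6), (27, 438.1), (28, 436.7), (31, 435.4), (32, 434.2)]
310 [(23, 440.9), (23, 439.5), (25, 438.3), (28, 436.8), (32, 435.4), (32, 434.1)]
320 [(25, 441.0), (23, 439.5), (26, 438.3), (27, 436.9), (33, 435.4), (32, 434.1)]
330 [(5, 400.0), (8, 398.5), (11, 435.0), (50, 434.7), (173, 412.7), (44, 433.8)]
340 [(8, 399.1), (9, 398.2), (6, 396.8), (80, 415.0), (397, 409.4), (65, 433.7)]
350 [None, (6, 388.7), (8, 387.2), (161, 390.0), (396, 409.5), (63, 433.5)]
360 [None, (9, 388.6), (10, 387.3), (151, 390.4), (408, 410.2), (55, 433.7)]
370 [None, (8, 389.1), (7, 387.7), (141, 390.7), (411, 409.5), (58, 433.8)]
380 [(13, 399.3), (13, 398.5), (13, 397.0), (55, 434.5), (381, 410.5), (59, 433.7)]
390 [(16, 441.3), (14, 439.8), (20, 437.7), (37, 436.4), (31, 435.6), (32, 434.2)]
plane s=c0 t+c1 h+c2 [  0.002  -0.137 441.988] 715 0.2107600082519557
```

Floor, panel and corner came out cleanly: lean ≈ 0.137 rad, chassis yaw ≈ −10°, corner ≈ (485, 203, 16). Next I go to the square.

Emit:
{"method": "arm_command", "body": {"motion": [[[0.2,-0.2,0.4,0,0,0,0],[0.4,-0.6,0.8,0,0,0,0],[0.6,-1,1,0,0,0,0]]]}}

```text
clock: 1.88
eef_pos: [461.1, 201.1, 320.2]
eef_rot: [0.199, 0.98, 0.001, 0.001]
wrist_force: [1.2, 0.1, 0.1]
finger_gap: 1.0
grip_force: 0.0
```

Emit:
{"method": "arm_command", "body": {"motion": [[[0,-0.4,0,0,0,0,0],[0,-0.7,0,0,0,0,0],[0,-1,0,0,0,0,0]]]}}

```text
clock: 2.13
eef_pos: [460.7, 119.6, 318.2]
eef_rot: [0.2, 0.98, 0.0, 0.0]
wrist_force: [0.6, 0.2, 0.1]
finger_gap: 1.002
grip_force: 0.0
```

Emit:
{"method": "arm_command", "body": {"motion": [[[0,-0.4,0,0,0,0,0],[0,-0.7,0,0,0,0,0],[0,-1,0,0,0,0,0]]]}}

```text
clock: 2.38
eef_pos: [460.6, 39.7, 318.0]
eef_rot: [0.2, 0.98, 0.0, 0.0]
wrist_force: [0.1, 1.3, -0.3]
finger_gap: 0.995
grip_force: 0.0
```

Emit:
{"method": "arm_command", "body": {"motion": [[[0,-0.4,0,0,0,0,0],[0,-0.7,0,0,0,0,0],[0,-1,0,0,0,0,0]]]}}

```text
clock: 2.63
eef_pos: [460.7, -40.3, 318.0]
eef_rot: [0.2, 0.98, 0.0, -0.0]
wrist_force: [0.5, 0.6, -0.6]
finger_gap: 0.999
grip_force: 0.0
```

Emit:
{"method": "arm_command", "body": {"motion": [[[0,-0.4,0,0,0,0,0],[0,-0.7,0,0,0,0,0],[0,-1,0,0,0,0,0]]]}}

```text
clock: 2.88
eef_pos: [460.7, -120.5, 317.9]
eef_rot: [0.2, 0.98, 0.0, -0.0]
wrist_force: [-0.3, 0.5, 0.2]
finger_gap: 1.004
grip_force: 0.0
```

Emit:
{"method": "arm_command", "body": {"motion": [[[0,-0.4,0,0,0,0,0],[0,-0.7,0,0,0,0,0],[0,-1,0,0,0,0,0],[0,-1,0,0,0,0,0],[0,-1,0,0,0,0,0]]]}}

```text
clock: 3.3
eef_pos: [460.7, -199.8, 317.6]
eef_rot: [0.201, 0.98, 0.0, -0.0]
wrist_force: [0.4, 0.0, -0.5]
finger_gap: 0.999
grip_force: 0.0
```

```bash
python3 - <<'E'
from h import *
np.set_printoptions(precision=2,suppress=True)
p=cams.read_camera("wrist"); save(p,"w2.png"); w=cloud(p); np.save("w2.npy",w)
q=w.reshape(-1,3); m=(q[:,0]>410)&(q[:,0]<530)&(q[:,1]>-250)&(q[:,1]<-170)
for lo,hi in[(108,122),(12,25)]:
    a=q[m&(q[:,2]>lo)&(q[:,2]<hi)]
    if len(a)>5: print(lo,len(a),a.mean(0),cv2.minAreaRect(a[:,:2].astype(np.float32)))
for d in cams.cut_out(p,"square_grip")[:2]:
    a=w[d["region"]];a=a[a[:,2]>-20]; print(d["p"],d["at"],len(a)); 
    a=a[a[:,2]>5]; print(cv2.minAreaRect(a[:,:2].astype(np.float32)))
s=status.read_state(); print(s["eef_pos"],s["eef_rot"],s["qpos"])
E
```

```text
108 315 [ 494.59 -222.99  113.88] ((495.1377868652344, -222.8509063720703), (11.468038558959961, 29.224454879760742), 66.47056579589844)
12 498 [ 453.25 -205.43   19.31] ((453.6541442871094, -205.72784423828125), (11.646341323852539, 62.81947708129883), 66.72586059570312)
0.69 [314.0, 215.2] 1813
((466.4000244140625, -211.17442321777344), (27.12529754638672, 91.1553726196289), 66.96285247802734)
0.56 [459.4, 175.9] 755
((505.98858642578125, -63.62175750732422), (14.024619102478027, 173.2542724609375), 3.417266845703125)
[ 460.69 -198.59  317.91] [ 0.2   0.98  0.   -0.  ] [-0.54  0.24  1.74  0.    1.16 -1.71]
```

View pics/w2.png

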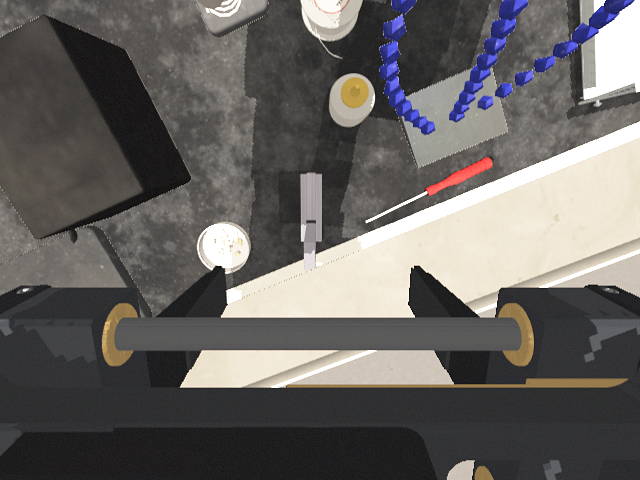

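The wrist view shows the square's limb top at (311,225), its foot running up to (311,175), the tin at (223,247) and the screwdriver at (430,190). Limb at about (495,−223), yaw matching the tool. Descending.

Emit:
{"method": "arm_command", "body": {"motion": [[[0.2,-0.15,-0.3,0,0,0,0],[0.43,-0.31,-0.6,0,0,0,0],[0.43,-0.31,-1,0,0,0,0],[0.43,-0.31,-1,0,0,0,0]]]}}

```text
clock: 3.73
eef_pos: [494.0, -222.3, 233.2]
eef_rot: [0.199, 0.98, 0.001, -0.004]
wrist_force: [-1.4, -0.2, -0.6]
finger_gap: 0.998
grip_force: 0.0
```

Emit:
{"method": "arm_command", "body": {"motion": [[[0,0,-0.2,0,0,0,0],[0,0,-0.4,0,0,0,0],[0,0,-0.6,0,0,0,0],[0,0,-0.8,0,0,0,0],[0,0,-0.8,0,0,0,0]]]}}

```text
clock: 4.15
eef_pos: [494.4, -222.7, 173.2]
eef_rot: [0.199, 0.98, 0.001, -0.001]
wrist_force: [-0.3, 0.4, 0.1]
finger_gap: 1.001
grip_force: 0.0
```

```bash
python3 - <<'E'
from h import *
p=cams.read_camera("wrist"); w=cloud(p); q=w.reshape(-1,3); m=(q[:,0]>410)&(q[:,0]<530)&(q[:,1]>-250)&(q[:,1]<-170)
a=q[m&(q[:,2]>108)&(q[:,2]<120)]; print(len(a),cv2.minAreaRect(a[:,:2].astype(np.float32)) if len(a)>5 else '')
save(p,"w3.png"); s=status.read_state(); print(s["eef_pos"],s["eef_rot"])
E
```

```text
933 ((495.7648010253906, -223.9601287841797), (11.891912460327148, 30.321575164794922), 67.2761001586914)
[ 494.88829813 -223.14076526  174.51283328] [ 1.99287882e-01  9.79940681e-01  3.32381567e-04 -7.00779584e-04]
```

View pics/w3.png

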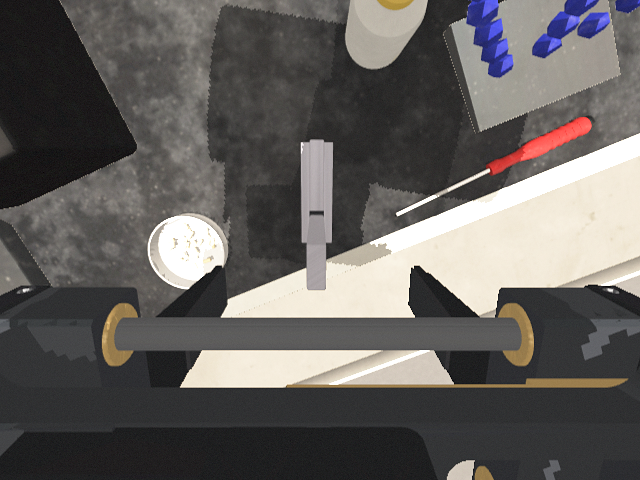

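The limb sits at (316,265) centred between the fingers and aligned. I go down and close.

Emit:
{"method": "arm_command", "body": {"motion": [[[0.01,-0.01,-0.2,0,0,0,0],[0.01,-0.01,-0.4,0,0,0,0],[0.01,-0.01,-0.6,0,0,0,0],[0.01,-0.01,-0.8,0,0,0,0],[0.01,-0.01,-0.94,0,0,0,0],[0.01,-0.01,-0.94,0,0,0,0],[0.01,-0.01,-0.94,0,0,0,0.4]]], "grip_force": 45}}

```text
clock: 4.78
eef_pos: [496.4, -224.8, 100.2]
eef_rot: [0.2, 0.98, -0.0, 0.0]
wrist_force: [0.7, 0.4, 0.4]
finger_gap: 0.965
grip_force: 0.0
```

Emit:
{"method": "arm_command", "body": {"motion": [[[0,0,0,0,0,0,0.6],[0,0,0,0,0,0,0.8],[0,0,0,0,0,0,1],[0,0,0,0,0,0,1],[0,0,0,0,0,0,1],[0,0,0,0,0,0,1],[0,0,0,0,0,0,1],[0,0,0,0,0,0,1]]], "grip_force": 45}}

```text
clock: 5.45
eef_pos: [495.8, -224.9, 98.8]
eef_rot: [0.2, 0.98, 0.0, -0.0]
wrist_force: [-0.7, -0.2, 0.0]
finger_gap: 0.425
grip_force: 0.0
```

Emit:
{"method": "arm_command", "body": {"motion": [[[0,0,0,0,0,0,1],[0,0,0,0,0,0,1],[0,0,0,0,0,0,1],[0,0,0,0,0,0,1],[0,0,0,0,0,0,1],[0,0,0,0,0,0,1],[0,0,0,0,0,0,1],[0,0,0,0,0,0,1]]]}}

```text
clock: 6.12
eef_pos: [495.8, -224.9, 98.8]
eef_rot: [0.2, 0.98, 0.0, -0.0]
wrist_force: [0.5, -0.1, -1.6]
finger_gap: 0.126
grip_force: 45.0
```

Gripped (12 mm, 45 N). I lift and carry it to the chassis.

Emit:
{"method": "arm_command", "body": {"motion": [[[0,0,0.1,0,0,0,1],[0,0,0.25,0,0,0,1],[0,0,0.5,0,0,0,1],[0,0,0.75,0,0,0,1],[0,0,1,0,0,0,1]]]}}

```text
clock: 6.53
eef_pos: [495.5, -224.8, 179.9]
eef_rot: [0.2, 0.98, 0.0, -0.0]
wrist_force: [0.3, 0.9, -3.9]
finger_gap: 0.126
grip_force: 45.0
```

Emit:
{"method": "arm_command", "body": {"motion": [[[0,0,0.25,0,0,0,1],[0,0,0.5,0,0,0,1],[0,0,0.75,0,0,0,1],[0,0,1,0,0,0,1]]]}}

```text
clock: 6.87
eef_pos: [495.4, -224.7, 260.2]
eef_rot: [0.2, 0.98, 0.0, -0.0]
wrist_force: [1.0, -0.6, -4.4]
finger_gap: 0.125
grip_force: 45.0
```

Emit:
{"method": "arm_command", "body": {"motion": [[[0,0.2,0.2,0,0,0,1],[0,0.4,0.4,0,0,0,1],[0,0.7,0.5,0,0,0,1],[0,1,0.5,0,0,0,1]]]}}

```text
clock: 7.2
eef_pos: [495.8, -144.4, 301.0]
eef_rot: [0.2, 0.98, -0.0, 0.001]
wrist_force: [1.2, 0.5, -3.8]
finger_gap: 0.127
grip_force: 45.0
```

Emit:
{"method": "arm_command", "body": {"motion": [[[0,0.3,0,0,0,0,1],[0,0.6,0,0,0,0,1],[0,1,0,0,0,0,1]]]}}

```text
clock: 7.45
eef_pos: [495.3, -64.5, 299.2]
eef_rot: [0.2, 0.98, -0.0, -0.0]
wrist_force: [0.2, 0.2, -3.4]
finger_gap: 0.126
grip_force: 45.0
```

Emit:
{"method": "arm_command", "body": {"motion": [[[0,0.3,0,0,0,0,1],[0,0.6,0,0,0,0,1],[0,1,0,0,0,0,1]]]}}

```text
clock: 7.7
eef_pos: [495.3, 15.7, 299.2]
eef_rot: [0.2, 0.98, -0.0, -0.0]
wrist_force: [1.4, -0.2, -3.2]
finger_gap: 0.12
grip_force: 45.0
```

Emit:
{"method": "arm_command", "body": {"motion": [[[0,0.3,0,0,0,0.1,1],[0,0.6,0,0,0,0.2,1],[0,1,0,0,0,0.29,1]]]}}

```text
clock: 7.95
eef_pos: [495.3, 95.7, 299.2]
eef_rot: [0.085, 0.996, -0.0, -0.0]
wrist_force: [0.9, 0.1, -4.4]
finger_gap: 0.123
grip_force: 45.0
```

Emit:
{"method": "arm_command", "body": {"motion": [[[-0.1,0.3,0,0,0,0,1],[-0.2,0.6,0,0,0,0,1],[-0.3,0.8,0,0,0,0,1],[-0.4,1,0,0,0,0,1],[-0.4,1,0,0,0,0,1],[-0.4,1,0,0,0,0,1]]]}}

```text
clock: 8.45
eef_pos: [463.3, 175.5, 299.1]
eef_rot: [0.086, 0.996, -0.0, -0.0]
wrist_force: [0.2, -0.2, -4.3]
finger_gap: 0.127
grip_force: 45.0
```

```bash
python3 - <<'E'
from h import *
s=status.read_state(); print(s["eef_pos"],s["eef_rot"],s["qpos"],s["wrist_force"],s["ft_torque"])
p=cams.read_camera("wrist"); save(p,"w4.png"); np.save("w4.npy",cloud(p))
E
```

```text
[463.30082248 175.48160581 299.14497074] [ 8.61656965e-02  9.96280817e-01 -7.29467919e-05 -2.14526967e-05] [ 2.28715710e-01  2.43273934e-01  1.78502655e+00 -1.39794797e-04
  1.11337816e+00 -1.16947352e+00] [ 0.19339222 -0.20815042 -4.33966696] [-0.003317   -0.10902723 -0.03379509]
```

View pics/w4.png

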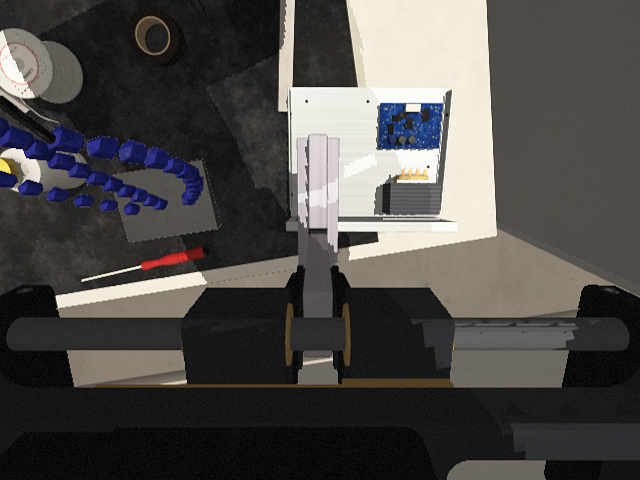

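The carried square is still straight: limb at (318,310), foot up to (318,137). The chassis is ahead, with a clear floor left of the transformer. I check for tilt in the grip, then move above and go down.

```bash
python3 - <<'E'
from h import *
np.set_printoptions(precision=3,suppress=True)
q=np.load("w4.npy").reshape(-1,3); q=q[~np.isnan(q[:,0])]
a=np.radians(-9.9); d=q-[463.3,175.5,299.1]
x=d[:,:2]@[np.cos(a),np.sin(a)]; y=d[:,:2]@[-np.sin(a),np.cos(a)]
k=(abs(y)<14)&(x>-72)&(x<-18)&(d[:,2]<-70)&(d[:,2]>-92)
A=np.c_[x[k],y[k],np.ones(k.sum())]; print(k.sum(),np.linalg.lstsq(A,d[k,2],rcond=None)[0])
print("y centre",np.percentile(y[k],[2,98]),np.polyfit(x[k],y[k],1),"x",x[(abs(y)<14)&(d[:,2]<-70)&(d[:,2]>-105)].min())
E
```

```text
1613 [  0.003  -0.001 -79.268]
y centre [-4.979  6.434] [-0.001  0.536] x -76.65043846267591
```

Emit:
{"method": "arm_command", "body": {"motion": [[[-0.08,0.2,-0.2,0,0,0,1],[-0.16,0.42,-0.4,0,0,0,1],[-0.16,0.42,-0.7,0,0,0,1],[-0.16,0.42,-1,0,0,0,1],[-0.16,0.42,-1,0,0,0,1]]]}}

```text
clock: 8.92
eef_pos: [449.8, 207.6, 215.5]
eef_rot: [0.087, 0.996, -0.001, -0.003]
wrist_force: [-1.0, -0.2, -3.8]
finger_gap: 0.127
grip_force: 45.0
```

Emit:
{"method": "arm_command", "body": {"motion": [[[0,0,-0.2,0,0,0,1],[0,0,-0.4,0,0,0,1],[0,0,-0.5,0,0,0,1],[0,0,-0.5,0,0,0,1],[0,0,-0.5,0,0,0,1]]]}}

```text
clock: 9.33
eef_pos: [451.6, 208.4, 179.6]
eef_rot: [0.087, 0.996, 0.0, 0.0]
wrist_force: [-0.2, 0.7, -4.5]
finger_gap: 0.124
grip_force: 45.0
```

```bash
python3 - <<'E'
from h import *
s=status.read_state(); print(s["eef_pos"],s["eef_rot"],s["wrist_force"],s["ft_torque"])
p=cams.read_camera("wrist"); save(p,"w5.png"); np.save("w5.npy",cloud(p))
E
```

```text
[451.5763856  208.38624147 179.59719165] [8.73861919e-02 9.96174498e-01 8.02516478e-05 1.27032185e-04] [-0.24989837  0.66536985 -4.46814162] [ 0.04014714 -0.10195376  0.05875802]
```

View pics/w5.png

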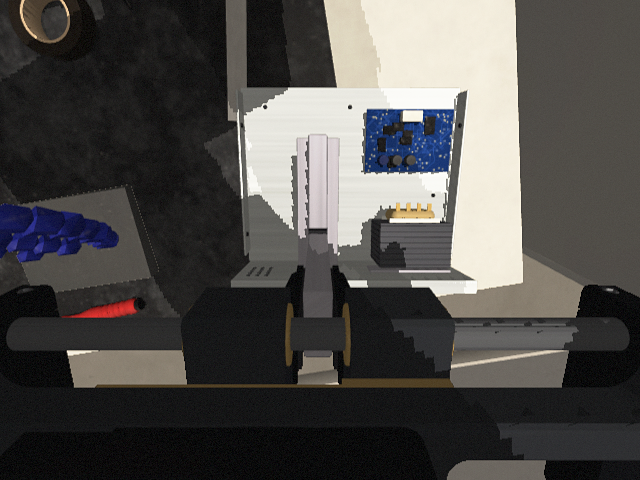

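The foot, at columns 298–338, sits midway between the flange (245) and transformer (372), aligned with the chassis. I verify the panel line, then lower to about 7 mm above the floor.

```bash
python3 - <<'E'
from h import *
np.set_printoptions(precision=3,suppress=True)
q=np.load("w5.npy").reshape(-1,3); q=q[~np.isnan(q[:,0])]
a=np.radians(-10); ex=np.array([np.cos(a),np.sin(a)]); ey=np.array([-ex[1],ex[0]])
s=q[:,:2]@ex; t=q[:,:2]@ey; z=q[:,2]
tc=np.array([451.6,208.4]); print("tcp s,t",tc@ex,tc@ey)
f=(z>10)&(z<20)&(s>340)&(s<420)&(t>245)&(t<320); print("floor",np.median(z[f]))
for lo,hi in[(240,270),(298,322)]:
    k=(z>24)&(z<82)&(s>425)&(s<446)&(t>lo)&(t<hi)
    print(lo,k.sum(),np.linalg.lstsq(np.c_[z[k]-15.6,np.ones(k.sum())],s[k],rcond=None)[0] if k.sum()>10 else '')
E
```

```text
tcp s,t 408.5509010345249 283.6534527621299
floor 15.311682165052254
240 480 [ -0.138 442.782]
298 358 [ -0.138 442.889]
```

Emit:
{"method": "arm_command", "body": {"motion": [[[0,0,-0.15,0,0,0,1],[0,0,-0.3,0,0,0,1],[0,0,-0.45,0,0,0,1],[0,0,-0.6,0,0,0,1],[0,0,-0.7,0,0,0,1],[0,0,-0.7,0,0,0,1],[0,0,-0.7,0,0,0,1]]]}}

```text
clock: 9.97
eef_pos: [451.4, 208.7, 123.4]
eef_rot: [0.087, 0.996, 0.0, 0.0]
wrist_force: [0.1, 0.0, -4.1]
finger_gap: 0.122
grip_force: 45.0
```

Emit:
{"method": "arm_command", "body": {"motion": [[[0,0,-0.04,0,0,0,1],[0,0,-0.07,0,0,0,1],[0,0,-0.085,0,0,0,1],[0,0,-0.095,0,0,0,1],[0,0,-0.105,0,0,0,1],[0,0,-0.105,0,0,0,1]]]}}

```text
clock: 10.47
eef_pos: [451.1, 208.7, 114.8]
eef_rot: [0.087, 0.996, 0.0, 0.0]
wrist_force: [-1.0, -0.4, 1.5]
finger_gap: 0.128
grip_force: 45.0
```

Floor contact. I slide towards the panel.

Emit:
{"method": "arm_command", "body": {"motion": [[[0.03,-0.005,0,0,0,0,1],[0.06,-0.011,0,0,0,0,1],[0.09,-0.016,0,0,0,0,1],[0.12,-0.021,0,0,0,0,1],[0.15,-0.026,0,0,0,0,1],[0.185,-0.033,0,0,0,0,1],[0.185,-0.033,0,0,0,0,1]]]}}

```text
clock: 11.05
eef_pos: [464.9, 206.0, 114.8]
eef_rot: [0.087, 0.996, -0.0, -0.001]
wrist_force: [-7.0, 1.0, 8.2]
finger_gap: 0.124
grip_force: 45.0
```

Emit:
{"method": "arm_command", "body": {"motion": [[[0.012,-0.002,0,0,0,0,1],[0.025,-0.004,0,0,0,0,1],[0.037,-0.006,0,0,0,0,1],[0.037,-0.006,0,0,0,0,1],[0.037,-0.006,0,0,0,0,1]]]}}

```text
clock: 11.47
eef_pos: [467.4, 205.6, 114.8]
eef_rot: [0.087, 0.996, -0.0, -0.002]
wrist_force: [-8.0, 0.7, 7.6]
finger_gap: 0.121
grip_force: 45.0
```

Emit:
{"method": "arm_command", "body": {"motion": [[[0.012,-0.002,0,0,0,0,1],[0.012,-0.002,0,0,0,0,1],[0.012,-0.002,0,0,0,0,1]]]}}

```text
clock: 11.72
eef_pos: [468.4, 205.4, 114.8]
eef_rot: [0.087, 0.996, -0.0, -0.001]
wrist_force: [-9.3, 0.7, 8.9]
finger_gap: 0.122
grip_force: 45.0
```

Emit:
{"method": "arm_command", "body": {"motion": [[[0.012,-0.002,0,0,0,0,1],[0.012,-0.002,0,0,0,0,1],[0.012,-0.002,0,0,0,0,1]]]}}

```text
clock: 11.97
eef_pos: [469.3, 205.2, 114.8]
eef_rot: [0.087, 0.996, -0.0, -0.002]
wrist_force: [-8.6, 2.1, 9.8]
finger_gap: 0.127
grip_force: 45.0
```

Emit:
{"method": "arm_command", "body": {"motion": [[[0.012,-0.002,0,0,0,0,1],[0.012,-0.002,0,0,0,0,1],[0.012,-0.002,0,0,0,0,1]]]}}

```text
clock: 12.22
eef_pos: [470.3, 205.0, 114.8]
eef_rot: [0.087, 0.996, -0.0, -0.002]
wrist_force: [-8.8, 0.5, 9.4]
finger_gap: 0.122
grip_force: 45.0
```

Emit:
{"method": "arm_command", "body": {"motion": [[[0.01,-0.002,0,0,0,0,1],[0.01,-0.002,0,0,0,0,1],[0.01,-0.002,0,0,0,0,1]]]}}

```text
clock: 12.47
eef_pos: [471.1, 204.9, 114.8]
eef_rot: [0.087, 0.996, -0.0, -0.002]
wrist_force: [-8.5, 2.6, 8.5]
finger_gap: 0.127
grip_force: 45.0
```

```bash
cat > m.py <<'E'
from h import *
np.set_printoptions(precision=4,suppress=True)
a=np.radians(-10); ex=np.array([np.cos(a),np.sin(a)]); ey=np.array([-ex[1],ex[0]])
st=status.read_state(); tc=st["eef_pos"]; print("tcp",tc,tc[:2]@ex,tc[:2]@ey,st["eef_rot"],st["wrist_force"],st["ft_torque"])
p=cams.read_camera("wrist"); cv2.imwrite("pics/last.png",p["color"][:,:,::-1]); q=cloud(p).reshape(-1,3); q=q[~np.isnan(q[:,0])]
s=q[:,:2]@ex; t=q[:,:2]@ey; z=q[:,2]
for lo,hi in[(245,264),(305,322),(245,322)]:
    k=(z>24)&(z<82)&(s>428)&(s<450)&(t>lo)&(t<hi)&((t<265)|(t>303))
    A=np.c_[z[k]-15.6,np.ones(k.sum())];b=s[k]
    for _ in range(4):
        if len(b)<10: break
        c=np.linalg.lstsq(A,b,rcond=None)[0];r=abs(A@c-b);g=r<2.5*np.median(r)+.1;A,b=A[g],b[g]
    print("panel",lo,len(b),c if len(b)>=10 else '')
x=s-tc[:2]@ex;y=t-tc[:2]@ey;k=(abs(y)<5)&(x>-72)&(x<-20)&(z>28)&(z<42)
print("foot top",k.sum(),np.polyfit(x[k],z[k],1) if k.sum()>20 else '')
E
python3 m.py
```

```text
tcp [471.0958 204.9112 114.7717] 428.35633140703203 283.60307896673663 [ 0.0871  0.9962 -0.0003 -0.0015] [-8.4682  2.6134  8.5249] [ 0.2679  1.8582 -0.0209]
panel 245 476 [ -0.002  443.0546]
panel 305 426 [ -0.0017 443.1438]
panel 245 962 [ -0.0024 443.1152]
foot top 1301 [-0.007 35.3  ]
```

Emit:
{"method": "arm_command", "body": {"motion": [[[0.006,-0.001,0,0,0,0,1],[0.006,-0.001,0,0,0,0,1],[0.006,-0.001,0,0,0,0,1]]]}}

```text
clock: 12.77
eef_pos: [471.5, 204.8, 114.8]
eef_rot: [0.087, 0.996, -0.0, -0.002]
wrist_force: [-8.5, 0.1, 9.4]
finger_gap: 0.123
grip_force: 45.0
```

Emit:
{"method": "arm_command", "body": {"motion": [[[0.006,-0.001,0,0,0,0,1],[0.006,-0.001,0,0,0,0,1],[0.006,-0.001,0,0,0,0,1]]]}}

```text
clock: 13.02
eef_pos: [471.7, 204.8, 114.8]
eef_rot: [0.087, 0.996, -0.0, -0.002]
wrist_force: [-9.9, 2.3, 9.8]
finger_gap: 0.128
grip_force: 45.0
```

```bash
python3 m.py
```

```text
tcp [471.7334 204.8059 114.8018] 429.0025152165295 283.61003166306625 [ 0.0872  0.9962 -0.0003 -0.0019] [-9.8988  2.3094  9.8   ] [ 0.4708  2.2436 -0.0666]
panel 245 502 [  0.0093 442.9953]
panel 305 443 [  0.0068 443.1871]
panel 245 1001 [  0.0083 443.0808]
foot top 1302 [-0.0088 35.2906]
```

The panel is now flush but slightly outward (−0.008), with the square tipped forward by the same amount. I tilt the tool back, ease off slightly and press down more.

Emit:
{"method": "arm_command", "body": {"motion": [[[-0.004,0.001,-0.006,-0.002,-0.012,0,1],[-0.006,0.001,-0.01,-0.003,-0.018,0,1],[-0.006,0.001,-0.01,-0.003,-0.018,0,1],[-0.006,0.001,-0.01,-0.003,-0.018,0,1]]]}}

```text
clock: 13.4
eef_pos: [471.6, 204.9, 114.6]
eef_rot: [0.087, 0.996, -0.001, 0.006]
wrist_force: [-11.3, 0.7, 18.0]
finger_gap: 0.124
grip_force: 45.0
```

```bash
python3 m.py
```

```text
tcp [471.555  204.8823 114.6498] 428.81360720390865 283.6543960927326 [ 0.0871  0.9962 -0.0007  0.0059] [-11.2891   0.7485  17.9969] [ 0.1573  2.4772 -0.0606]
panel 245 552 [  0.0047 442.9978]
panel 305 499 [  0.0021 443.1851]
panel 245 1120 [  0.0036 443.0816]
foot top 1322 [-0.0021 35.3113]
```

Emit:
{"method": "arm_command", "body": {"motion": [[[-0.002,0,-0.005,-0.001,-0.006,0,1],[-0.004,0.001,-0.005,-0.002,-0.01,0,1],[-0.004,0.001,-0.005,-0.002,-0.01,0,1],[-0.004,0.001,-0.005,-0.002,-0.01,0,1]]]}}

```text
clock: 13.78
eef_pos: [471.8, 204.9, 114.5]
eef_rot: [0.087, 0.996, -0.001, 0.01]
wrist_force: [-9.6, -2.0, 20.2]
finger_gap: 0.124
grip_force: 45.0
```

```bash
python3 m.py; python3 m.py; python3 - <<'E'
from h import *
p=cams.read_camera("scene"); f=p["color"][130:260,140:300]; cv2.imwrite("pics/s2.png",cv2.resize(f[:,:,::-1],None,fx=4,fy=4,interpolation=cv2.INTER_CUBIC))
E
```

```text
tcp [471.7579 204.855  114.5341] 429.01816194043346 283.662655380248 [ 0.0871  0.9961 -0.0011  0.0105] [-9.5561 -1.9648 20.2387] [-0.197   2.185  -0.0168]
panel 245 589 [  0.0029 443.0326]
panel 305 530 [  0.0019 443.1491]
panel 245 1200 [  0.0029 443.0769]
foot top 1316 [-0.002 35.266]
tcp [471.7688 204.8464 114.546 ] 429.0303679939535 283.6561495839729 [ 0.0871  0.9961 -0.0011  0.0105] [-9.7715 -1.8046 20.7187] [-0.1665  2.1621 -0.0904]
panel 245 587 [  0.0028 443.0268]
panel 305 524 [  0.0032 443.124 ]
panel 245 1216 [  0.0026 443.08  ]
foot top 1322 [-0.003 35.233]
```

View pics/last.png

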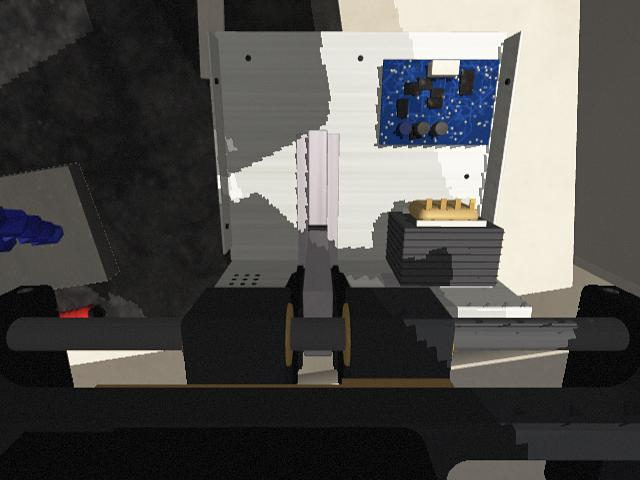

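View pics/s2.png

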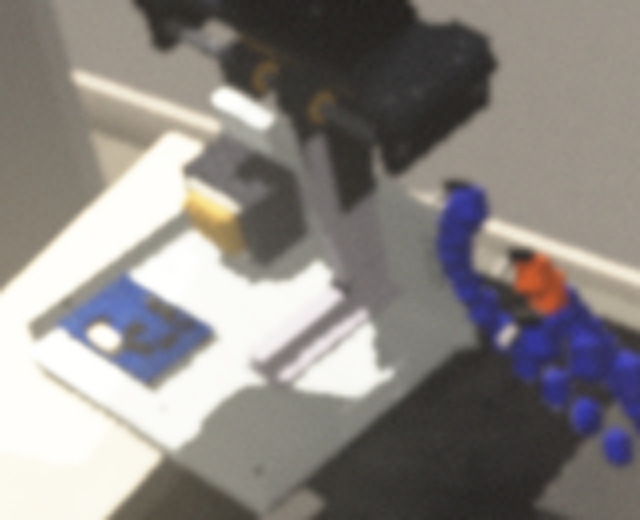

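```bash
cat >> m.py <<'E'
for l,h in[(248,266),(300,318)]:
    k=(t>l)&(t<h)&(s>345)&(s<435)&(abs(z-15.5)<3); print("floor",k.sum(),np.polyfit(s[k]-tc[:2]@ex,z[k],1))
k=(abs(y)>8)&(abs(y)<12)&(x>-72)&(x<12)&(abs(z-20.5)<2.2); print("flange",k.sum(),np.polyfit(x[k],z[k],1))
E
python3 m.py
```

```text
tcp [471.7904 204.8553 114.5595] 429.05014136919243 283.66863490231725 [ 0.0871  0.9961 -0.0011  0.0105] [-10.287   -0.3773  20.9139] [-0.1947  2.208  -0.0216]
panel 245 587 [  0.0026 443.0262]
panel 305 522 [  0.0031 443.1234]
panel 245 1190 [  0.0021 443.0941]
foot top 1322 [-0.0021 35.2855]
floor 3417 [-0.0021 15.2791]
floor 3432 [-0.001  15.3387]
flange 1421 [-0.0029 20.2672]
```

Relative to the floor (measured slope bias −0.0015), foot and panel are now square to about 0.001. One small forward nudge will secure the corner contact.

Emit:
{"method": "arm_command", "body": {"motion": [[[0.005,-0.001,-0.001,-0.001,-0.004,0,1],[0.005,-0.001,-0.001,-0.001,-0.004,0,1],[0.005,-0.001,-0.001,-0.001,-0.004,0,1],[0.005,-0.001,-0.001,-0.001,-0.004,0,1],[0.005,-0.001,-0.001,-0.001,-0.004,0,1],[0.005,-0.001,-0.001,-0.001,-0.004,0,1]]]}}

```text
clock: 14.48
eef_pos: [472.0, 204.8, 114.5]
eef_rot: [0.087, 0.996, -0.001, 0.012]
wrist_force: [-10.5, -0.8, 22.1]
finger_gap: 0.121
grip_force: 45.0
```

```bash
python3 m.py
```

```text
tcp [471.9737 204.8102 114.4912] 429.23845244905414 283.6560129249421 [ 0.0871  0.9961 -0.0013  0.0119] [-10.4628  -0.7902  22.144 ] [-0.0065  2.3665 -0.0591]
panel 245 611 [  0.0028 443.0524]
panel 305 547 [  0.002 443.161]
panel 245 1244 [  0.0028 443.0971]
foot top 1323 [-0.0015 35.3253]
floor 3429 [-0.0023 15.2613]
floor 3425 [-0.001  15.3216]
flange 1408 [-0.0025 20.3138]
```

```bash
python3 -c "
from bench import job; print(job.job_done())"
```

```text
the job is handed in; nothing more can be done
None
```

I handed the job in with the square still gripped at 45 N and pressed into the corner. Its foot is flat on the floor, its back is flush with the panel, and the panel measures square to within about 0.002 rad. I inferred the contact right at the heel from those measurements, because the camera can't see it.

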